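# Weigh out a batch of pine blanks on the bench scale

## Robot

A 6-joint arm with a two-finger parallel gripper is mounted at the origin on the work surface; the furniture and walls round the work are solid. World frame = base frame: x ahead of the robot, y to its left, z up, the work surface at z = 0. Lengths are in mm, angles in rad, forces in N, time in s.
With the tool pointing down it reaches from about 275 to 850 mm from the base axis. Payload 5.2 kg.
Tool frame: the origin (TCP) lies at the very end of the fingers, on their centre line; the grasp point (between the pads) lies 19 mm behind it; z points along the fingers, y is the line along which they close (so a half turn about z gives the same grasp; the last joint's range is limited). The gripper opens to 85 mm and grips with 20 to 120 N. Pads are 22 mm wide; open, the fingers measure 114 mm over their backs; the gripper's body (76 mm by 85 mm) begins 54 mm behind the grasp point. The pads swing forward as they close: fully open they stand 13 mm farther back than shut.
Start: joints at [1.13, 0.259, 1.535, -0, 1.348, -0.203], TCP at [129.538, 534.532, 231.31] pointing down, gripper open.
Joint ranges: [-3.14, 3.14], [-0.91, 2.08], [0.19, 2.58], [-1.22, 4.36], [0.22, 2.71], [-3.12, 3.12]. Speed limits (rad/s): [2.57, 2.57, 3.14, 3.14, 3.14, 3.14].

## Interface

Orientations are given as a unit quaternion [x, y, z, w].
In Python, from cell import arm gives the robot as it stands.
- The arm moves only by the tool send_rows, never from a script. Its argument "series" is one flat list of numbers, 7 for each row, row after row: the turn, a rotation vector about the tool's x, y, z in rad, then the shift along the tool's x, y, z in cm, then the finger opening in cm, from 0 to 8.54. In form: [wx, wy, wz, dx, dy, dz, grip, wx, wy, wz, dx, dy, dz, grip, ...]. A call has 1 to 12 rows; each row is the pose to reach, as a shift and turn from the pose commanded when the call began, along the tool's axes at that moment; what a row does not reach only later rows make up. A row lasts 1/10 s, in which the tool goes at most 50 mm and 8.59 degrees, less where a joint would pass 70% of its speed; a pose out of reach is approached as far as the arm can. A call with a gripper value outside its range is refused whole. The fingers move at their own pace and stop on an object; "force" is the grip in N (left out, the last holds). Time passes only in rows, so rows that repeat a pose let the fingers close. It gives the time, the measured TCP pose, the force, the opening and the grip force at its end, in the units of the state.
- arm.get_obs(): the state, without advancing time (a new reading comes with each control period).
- arm.read_camera(name): name is "scene" or "side" or "wrist"; returns a dict with "img" (420x560x3 uint8, red, green, blue), "fx", "fy", "cx", "cy" (pixels), "k1" (the pictures are not rectified: a ray, as slopes to the right and down, at radius r is drawn at 1 + k1 r^2 times it, then the intrinsics apply), "view" (4x4, takes a point from world to camera coordinates). Camera axes: x right, y up, looking along -z (the intrinsics and any distortion apply to the point x, -y, -z); pixel columns grow to the right and rows downward; lengths in mm; the calibration is good to about 2 mm. A picture is of the moment at which its call begins. There is no depth.
- arm.sign_off(): hands the job in; it is judged then, once.
The state is a dict: "time_s": time; "joint_positions": joint angles; "qvel": joint speeds; "joint_torque": joint torques, N m; "tool_pos": TCP position; "tool_rot": TCP orientation; "force": force on the tool from outside, world axes, zero at the start; "wrist_torque": the same for the moment, N m; "width": finger opening in mm; "grasp_force": force on a finger pad.
Only numpy, scipy, OpenCV 4.12 (cv2) and the standard library are available. Lean on these libraries where they do the work, as an engineer would, in place of code of your own. Each camera call takes 0.05 s, during which the arm holds its last target. There are 200 camera calls.

## Task

Weigh out a batch of pine blanks on the bench scale, pressing its keys fully down one at a time: first the round key to wake it, then the cross-shaped key to choose batch weighing, then the square key to zero it while the pan is still empty. Lay blanks from the bench on the pan until the needle rests between the two studs of the dial (any blanks left over stay on the bench), and only then press the long key to record the weight and finally the round key again to put the scale to sleep. Leave the batch on the pan with the needle between the studs, and leave the tape measure and the two tins where they are.

Things in the scene. Friction and masses are not known exactly. Their poses are not given: they have to be found in the camera images.
- pan_floor (a point): centre of the upper face of the scale's pan, a flat aluminium tray 140 mm (its x) by 250 mm (its y) with a lip 6 mm high and 3 mm thick round its edge; 75 mm above the bench when empty; it rides on a spring and sinks 25 mm per kg, 25 mm at most. Its x axis points at the dial, which stands behind the pan (far from the robot)
- dial_centre (a point): centre of the round white dial, 124 mm across, behind the pan, sloping up away from the robot; its upper edge is 0.12 m above the bench and all of it lies beyond the far edge of the pan; the housing under it is fixed
- needle (a joint): angle of the dial needle in rad: 0 with an empty pan (pointing left as seen from the robot), growing clockwise over the top by 2.7 rad per kg on the pan. The two upright studs on the dial's rim stand at 1.27 (left of the top) and 1.94 (right of the top)
- round_top (a point): centre of the top face of the round key (34 mm across), on the keypad, grey; the four keys stand in a row, 68 mm between centres, in any order. The top is 48 mm above the bench when up; the point sinks with the key.
- cross_top (a point): centre of the top face of the cross-shaped key (a plus sign, 36 mm across, arms 14 mm wide), on the keypad, grey; the four keys stand in a row, 68 mm between centres, in any order. The top is 48 mm above the bench when up; the point sinks with the key.
- square_top (a point): centre of the top face of the square key (31 x 31 mm), on the keypad, grey; the four keys stand in a row, 68 mm between centres, in any order. The top is 48 mm above the bench when up; the point sinks with the key.
- long_top (a point): centre of the top face of the long narrow key (20 x 58 mm, its length across the row), on the keypad, grey; the four keys stand in a row, 68 mm between centres, in any order. The top is 48 mm above the bench when up; the point sinks with the key.
- round_key (a joint): travel of the round key in m: 0 up, 0.008 fully down; spring 1.5 N at the start of the travel and 5 N at the bottom; counts as pressed beyond 0.005
- cross_key (a joint): travel of the cross key in m: 0 up, 0.008 fully down; spring 1.5 N at the start of the travel and 5 N at the bottom; counts as pressed beyond 0.005
- square_key (a joint): travel of the square key in m: 0 up, 0.008 fully down; spring 1.5 N at the start of the travel and 5 N at the bottom; counts as pressed beyond 0.005
- long_key (a joint): travel of the long key in m: 0 up, 0.008 fully down; spring 1.5 N at the start of the travel and 5 N at the bottom; counts as pressed beyond 0.005
- blank1_mid (a point): centre of a flat pine blank 50 mm (its x) x 98 mm (its y) x 20 mm (its z), lying flat on the bench left of the scale at the start; 0.12 to 0.20 kg, each different; 4 or 5 blanks are present
- blank2_mid (a point): centre of a flat pine blank 50 mm (its x) x 98 mm (its y) x 20 mm (its z), lying flat on the bench left of the scale at the start; 0.12 to 0.20 kg, each different; 4 or 5 blanks are present
- blank3_mid (a point): centre of a flat pine blank 50 mm (its x) x 98 mm (its y) x 20 mm (its z), lying flat on the bench left of the scale at the start; 0.12 to 0.20 kg, each different; 4 or 5 blanks are present
- blank4_mid (a point): centre of a flat pine blank 50 mm (its x) x 98 mm (its y) x 20 mm (its z), lying flat on the bench left of the scale at the start; 0.12 to 0.20 kg, each different; 4 or 5 blanks are present
- blank5_mid (a point): centre of a flat pine blank 50 mm (its x) x 98 mm (its y) x 20 mm (its z), lying flat on the bench left of the scale at the start; 0.12 to 0.20 kg, each different; 4 or 5 blanks are present
- tape: yellow tape measure, 37x84x68 mm, in front of the scale; origin under its middle; a bystander
- grey_tin: grey round tin, 64 mm across, 45 mm high, beyond the blanks; origin under its middle; a bystander
- cream_tin: cream round tin, 72 mm across, 28 mm high, right of the tape measure; origin under its middle; a bystander
Not all that is in view belongs to the job. Leave any orange look-alike of the part that bears blank2_mid alone.

How it is judged:
By the outcome, as a careful person would: the job done as asked, in the order asked, and still so for the second after the job is handed in, with the robot touching nothing.
Of blank1, blank2, blank3, blank4, blank5 only 4 to 5 are there at a start; the rules pass over those that are not, and their reading is None.
At some moment in a run one of blank1, blank2, blank3, blank4, blank5 may be knocked a few centimetres aside while the robot is not near it.
Once in a run the grip may slacken for a moment while it holds something.
It also fails if it takes over 208 s, if anything falls off the work surface, if the arm or the gripper's body presses on something with over 40 N, if the wrist force passes 120 N, or if a joint passes its speed limit or range.

## Working session

There is one attempt and no reset: what is moved stays moved. The work goes in short steps, Python scripts to look and compute and a tool call to move; the robot and the scene stay as the last step left them, time stands still between calls to the robot, and variables do not carry over. Pictures are saved under pics/ and viewed, at most 14 in all, crops included, and the job is handed in when it is done.

Besides the shell and the picture viewer there is one more tool, called after ">>>" as name(argument=value, ...) on one line, values as JSON. send_rows: Moves the arm, as the interface text tells. Its arguments: {"type":"object","properties":{"series":{"type":"array","items":{"type":"number"}},"force":{"type":"number"}},"required":["series"]}

```bash
mkdir -p pics; cat > h.py <<'E'
import numpy as np, cv2
from cell import arm
from scipy.spatial.transform import Rotation as R
def cam(n,save=None):
    c=arm.read_camera(n)
    if save: cv2.imwrite(f'pics/{save}.png',c['img'][:,:,::-1])
    return c
def ray(c,u,v):
    K=np.array([[c['fx'],0,c['cx']],[0,c['fy'],c['cy']],[0,0,1.]])
    p=cv2.undistortPoints(np.array([[[u,v]]],float),K,np.array([c['k1'],0,0,0.]))[0,0]
    V=np.array(c['view']); d=V[:3,:3].T@np.array([p[0],-p[1],-1]); o=-V[:3,:3].T@V[:3,3]
    return o,d
def onz(c,u,v,z):
    o,d=ray(c,u,v); return o+d*(z-o[2])/d[2]
def proj(c,P):
    V=np.array(c['view']); q=V[:3,:3]@np.array(P,float)+V[:3,3]; x,y=q[0]/-q[2],-q[1]/-q[2]
    s=1+c['k1']*(x*x+y*y); return c['fx']*x*s+c['cx'],c['fy']*y*s+c['cy']
def st():
    o=arm.get_obs(); print('t',round(o['time_s'],2),'pos',np.round(o['tool_pos'],1),'w',round(o['width'],1),'f',np.round(o['force'],1),'gf',round(o['grasp_force'],1)); return o
def shift(target,yaw=None):
    "tool-frame shift in cm to a world TCP target (mm); yaw: desired world direction (rad) of tool y"
    o=arm.get_obs(); Rm=R.from_quat(o['tool_rot']).as_matrix()
    d=Rm.T@(np.array(target)-o['tool_pos'])/10
    out=[np.round(d,2)]
    if yaw is not None:
        g=np.array([np.cos(yaw),np.sin(yaw),0]); l=Rm.T@g; a=np.arctan2(-l[0],l[1])
        a=(a+np.pi/2)%np.pi-np.pi/2; out.append(round(a,3))
    return out
E
python3 - <<'E'
from h import *
o=st(); print(R.from_quat(o['tool_rot']).as_matrix().round(3))
for n in ['scene','side','wrist']: 
    c=cam(n,n+'0'); V=np.array(c['view']); print(n,(-V[:3,:3].T@V[:3,3]).round(),c['fx'],c['k1'])
E
```

```text
t 0.0 pos [129.3 534.  230.5] w 85.7 f [-0.6 -0.5 -0. ] gf 0.0
[[-0.972  0.236 -0.001]
 [ 0.236  0.972 -0.002]
 [ 0.    -0.002 -1.   ]]
scene [ 103. -855.  993.] 475.03771344606906 -0.010925047640882389
side [ 526. 1050.  930.] 386.98785581832294 -0.026194920008423266
wrist [ 65. 549. 373.] 306.3609913994157 -0.05946560741120244
```

View pics/scene0.png

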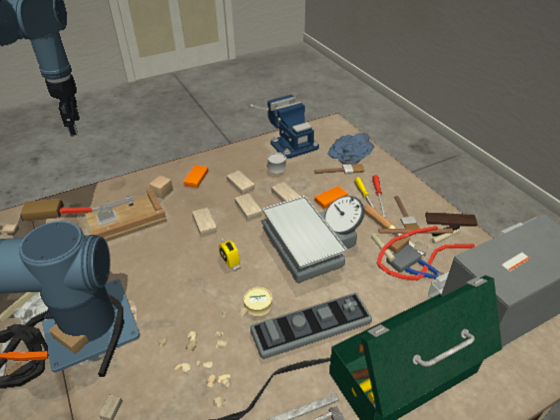

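View pics/side0.png

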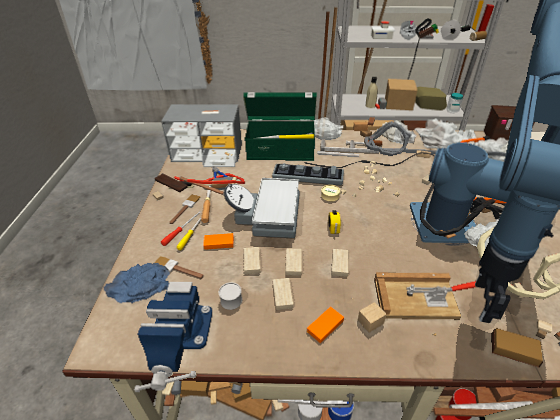

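View pics/wrist0.png

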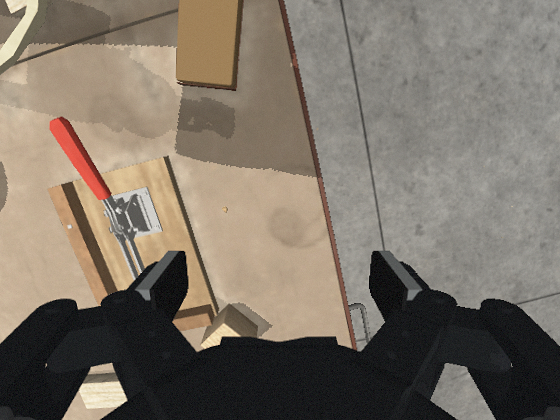

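The scene view shows four blanks at about (204,221), (240,181), (248,206) and (285,192). The keypad runs from (272,332) to (349,302), the pan is at (305,232) and the dial at (343,214). The side view shows the same blanks at (251,261), (293,261), (340,262) and (283,293), and the wrist view shows only the fixture.

```bash
cat > m.py <<'E'
from h import *
c=cam('scene'); s=cam('side')
def blanks(c,lo,hi,amin,amax):
    hsv=cv2.cvtColor(c['img'],cv2.COLOR_RGB2HSV)
    return hsv
a=c['img'][270:370,240:380]; b=c['img'][185:285,255:375]
k=cv2.resize(a[:,:,::-1],None,fx=4,fy=4,interpolation=cv2.INTER_CUBIC)
cv2.imwrite('pics/keys.png',k)
z=np.hstack([cv2.resize(x,(400,300),interpolation=cv2.INTER_CUBIC) for x in (s['img'][150:270,210:370],s['img'][210:330,220:380])])
cv2.imwrite('pics/sidez.png',z[:,:,::-1])
for u,v in [(272,332),(297,322),(323,312),(349,302)]: print('key',onz(c,u,v,48).round())
for u,v in [(204,218),(240,179),(248,204),(285,190)]: print('bl scene',onz(c,u,v,20).round())
for u,v in [(251,259),(293,259),(340,260),(283,291)]: print('bl side',onz(s,u,v,20).round())
for u,v in [(286,172),(295,169),(312,171),(336,172)]: print('keyside',onz(s,u,v,48).round())
for u,v in [(261,181),(299,181),(253,227),(296,227)]: print('panside',onz(s,u,v,81).round())
print('tape',onz(c,231,250,34).round(),'cream',onz(c,258,298,28).round())
E
python3 m.py
```

```text
key [ 378. -270.   48.]
key [ 443. -274.   48.]
key [ 513. -278.   48.]
key [ 585. -283.   48.]
bl scene [389. 210.  20.]
bl scene [566. 336.  20.]
bl scene [535. 206.  20.]
bl scene [671. 212.  20.]
bl side [672. 209.  20.]
bl side [538. 207.  20.]
bl side [389. 208.  20.]
bl side [565. 334.  20.]
keyside [ 573. -240.   48.]
keyside [ 537. -262.   48.]
keyside [ 468. -249.   48.]
keyside [ 372. -243.   48.]
panside [ 664. -131.   81.]
panside [ 521. -133.   81.]
panside [669. 125.  81.]
panside [530. 123.  81.]
tape [403.  33.  34.] cream [ 399. -150.   28.]
```

View pics/keys.png

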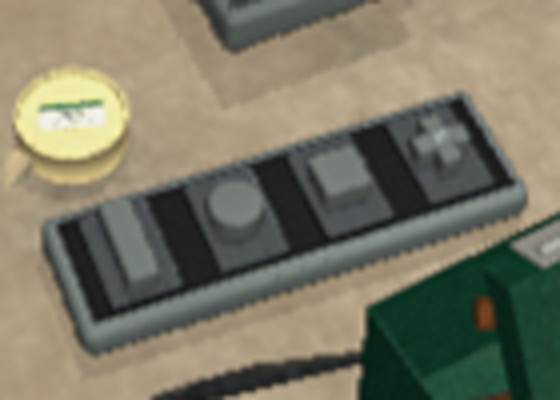

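View pics/sidez.png

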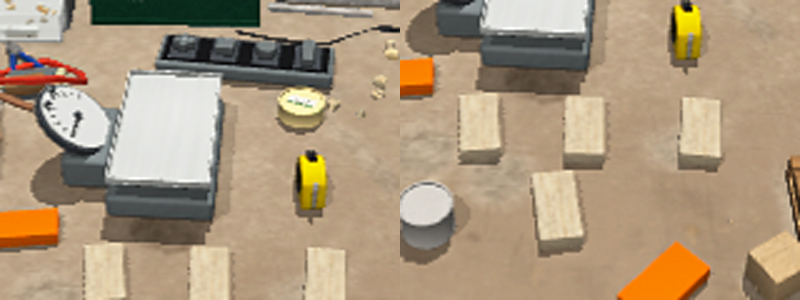

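The enlarged scene crop shows the keys in row order long (272,330), round (299,321), square (325,312), cross (350,304). The side crop shows the blanks with their long axes about along y, the empty pan, and the needle pointing left.

```bash
python3 - <<'E'
from h import *
c=cam('scene')
for u,v in [(272.5,330),(298.7,320.7),(325.2,312.3),(350,304.5)]: print('key',onz(c,u,v,48).round())
print(shift([450,-265,230],np.pi/2))
E
```

```text
key [ 381. -266.   48.]
key [ 448. -272.   48.]
key [ 517. -281.   48.]
key [ 583. -290.   48.]
[array([-49.98, -70.14,   0.14]), np.float64(-0.238)]
```

>>> send_rows(series=[0, 0, -0.12, -25, -35, 0, 0, 0, 0, -0.12, -25, -35, 0, 0, 0, 0, -0.12, -25, -35, 0, 0, 0, 0, -0.12, -25, -35, 0, 0, 0, 0, -0.12, -25, -35, 0, 0, 0, 0, -0.12, -25, -35, 0, 0, 0, 0, -0.12, -25, -35, 0, 0, 0, 0, -0.12, -25, -35, 0, 0, 0, 0, -0.12, -25, -35, 0, 0, 0, 0, -0.24, -50, -70, 0, 0, 0, 0, -0.24, -50, -70, 0, 0, 0, 0, -0.24, -50, -70, 0, 0])

```text
time_s: 1.5
tool_pos: [343.1, 4.0, 231.7]
tool_rot: [-0.002, 1.0, -0.0, 0.001]
force: [1.9, -0.0, 0.2]
width: -0.2
grasp_force: 0.0
```

```bash
python3 - <<'E'
from h import *
st();print(shift([450,-265,230],np.pi/2))
E
```

```text
t 1.5 pos [343.1   4.  231.7] w -0.2 f [ 1.9 -0.   0.2] gf 0.0
[array([-10.61, -26.93,   0.19]), np.float64(0.003)]
```

>>> send_rows(series=[0, 0, 0, -10.6, -26.9, 0, 0, 0, 0, 0, -10.6, -26.9, 0, 0, 0, 0, 0, -10.6, -26.9, 0, 0, 0, 0, 0, -10.6, -26.9, 0, 0, 0, 0, 0, -10.6, -26.9, 0, 0, 0, 0, 0, -10.6, -26.9, 0, 0, 0, 0, 0, -10.6, -26.9, 0, 0, 0, 0, 0, -10.6, -26.9, 0, 0])

```text
time_s: 2.3
tool_pos: [449.0, -263.4, 230.6]
tool_rot: [-0.0, 1.0, 0.001, -0.001]
force: [1.0, 0.3, 0.1]
width: 0.3
grasp_force: 0.0
```

```bash
python3 - <<'E'
from h import *
st(); c=cam('wrist','w1')
for P in [(381,-266,48),(448,-272,48),(517,-281,48),(583,-290,48)]: print(np.round(proj(c,P)))
E
```

```text
t 2.3 pos [ 449.  -263.4  230.6] w 0.3 f [1.  0.3 0.1] gf 0.0
[277. 120.]
[271. 184.]
[263. 244.]
[257. 295.]
```

View pics/w1.png

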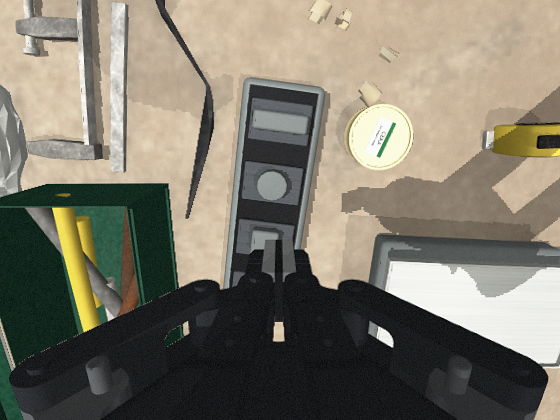

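```bash
python3 - <<'E'
from h import *
c=cam('wrist')
print('long',onz(c,281,122,48).round(1),'round',onz(c,271.5,186,48).round(1))
for z in (0,80,120): print(onz(c,168,185,z).round(),onz(c,186,320,z).round())
s=cam('scene')
print('lidtip',onz(s,331,355,80).round(), onz(s,331,400,0).round())
E
```

```text
long [ 382.6 -260.5   48. ] round [ 449.8 -270.5   48. ]
[ 458. -401.    0.] [ 654. -394.    0.]
[ 442. -371.   80.] [ 596. -366.   80.]
[ 434. -357.  120.] [ 567. -352.  120.]
lidtip [ 454. -403.   80.] [ 426. -457.    0.]
```

The wrist view shows the long key at (281,122), the round key at (271,186) and the square key partly hidden at (265,240). The toolbox is left of x=185, which leaves enough room.

>>> send_rows(series=[0, 0, 0, -0.1, -0.7, 5, 0, 0, 0, 0, -0.1, -0.7, 10, 0, 0, 0, 0, -0.1, -0.7, 14, 0, 0, 0, 0, -0.1, -0.7, 17, 0, 0, 0, 0, -0.1, -0.7, 18.2, 0, 0, 0, 0, -0.1, -0.7, 18.7, 0, 0, 0, 0, -0.1, -0.7, 19.1, 0, 0, 0, 0, -0.1, -0.7, 19.1, 0, 0, 0, 0, -0.1, -0.7, 19.1, 0])

```text
time_s: 3.35
tool_pos: [451.1, -270.3, 41.8]
tool_rot: [-0.001, 1.0, -0.001, 0.001]
force: [0.1, 3.1, 4.4]
width: -0.0
grasp_force: 2.0
```

```bash
python3 - <<'E'
from h import *
st()
E
```

```text
t 3.35 pos [ 451.1 -270.3   41.8] w -0.0 f [0.1 3.1 4.4] gf 2.0
```

>>> send_rows(series=[0, 0, 0, 0, 0, 0.2, 0, 0, 0, 0, 0, 0, 0.4, 0, 0, 0, 0, 0, 0, 0.4, 0])

```text
time_s: 3.65
tool_pos: [451.3, -270.6, 39.6]
tool_rot: [-0.001, 1.0, -0.001, 0.001]
force: [-6.2, 7.9, 28.1]
width: 0.1
grasp_force: 13.6
```

>>> send_rows(series=[0, 0, 0, 0, 0, -4, 0, 0, 0, 0, -4.5, -0.6, -4, 0, 0, 0, 0, -9, -1.2, -4, 0, 0, 0, 0, -13.4, -1.9, -4, 0, 0, 0, 0, -13.4, -1.9, -4, 0, 0, 0, 0, -13.4, -1.9, -4, 0])

```text
time_s: 4.25
tool_pos: [585.0, -289.0, 75.8]
tool_rot: [-0.002, 1.0, -0.0, 0.0]
force: [-0.4, 1.3, -0.1]
width: -0.1
grasp_force: 0.0
```

```bash
python3 - <<'E'
from h import *
st(); s=cam('scene'); a=s['img'][230:370,240:400]
cv2.imwrite('pics/c1.png',cv2.resize(a[:,:,::-1],None,fx=4,fy=4,interpolation=cv2.INTER_CUBIC))
E
```

```text
t 4.25 pos [ 585.  -289.    75.8] w -0.1 f [-0.4  1.3 -0.1] gf 0.0
```

View pics/c1.png

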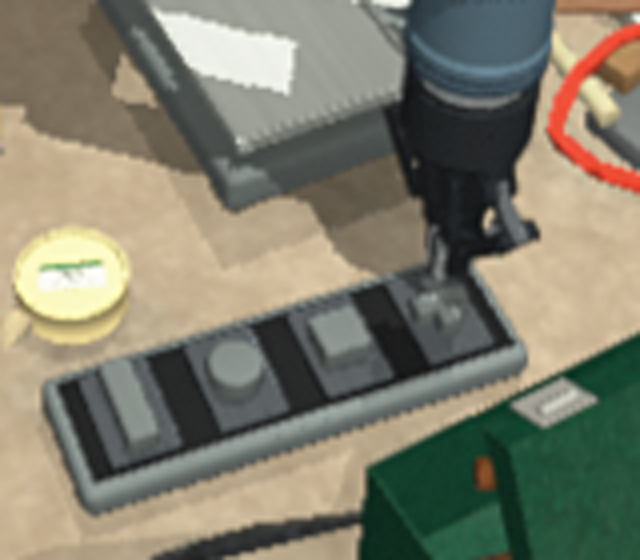

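The crop shows the fingertips just above the cross key at about (440,290), with all keys up and the toolbox clear.

>>> send_rows(series=[0, 0, 0, 0, 0, 2.4, 0, 0, 0, 0, 0, 0, 3.2, 0, 0, 0, 0, 0, 0, 3.6, 0, 0, 0, 0, 0, 0, 3.9, 0, 0, 0, 0, 0, 0, 3.9, 0, 0, 0, 0, 0, 0, 3.9, 0])

```text
time_s: 4.9
tool_pos: [582.6, -288.5, 39.9]
tool_rot: [-0.001, 1.0, 0.0, -0.001]
force: [-7.1, 4.3, 14.9]
width: 0.1
grasp_force: 7.4
```

>>> send_rows(series=[0, 0, 0, 0, 0, -3, 0, 0, 0, 0, 0, 0, -4, 0, 0, 0, 0, 3.5, 0.5, -4, 0, 0, 0, 0, 6.7, 0.9, -4, 0, 0, 0, 0, 6.7, 0.9, -4, 0, 0, 0, 0, 6.7, 0.9, -1.5, 0, 0, 0, 0, 6.7, 0.9, -0.8, 0, 0, 0, 0, 6.7, 0.9, -0.3, 0, 0, 0, 0, 6.7, 0.9, 0.1, 0, 0, 0, 0, 6.7, 0.9, 0.1, 0, 0, 0, 0, 6.7, 0.9, 0.1, 0])

```text
time_s: 6.0
tool_pos: [517.2, -279.9, 39.7]
tool_rot: [-0.002, 1.0, -0.0, -0.0]
force: [-10.2, 3.9, 26.1]
width: 0.2
grasp_force: 12.6
```

>>> send_rows(series=[0, 0, 0, 0, 0, -5, 0, 0, 0, 0, 0, 0, -10, 0, 0, 0, 0, 0, 5, -15, 0, 0, 0, 0, -10, 47, -26, 0, 0, 0, 0, -10, 47, -26, 0, 0, 0, 0, -10, 47, -26, 0, 0, 0, 0, -10, 47, -26, 0, 0, 0, 0, -10, 47, -26, 0, 0, 0, 0, -10, 47, -26, 0, 0, 0, 0, -10, 47, -26, 0, 0, 0, 0, -10, 47, -26, 0, 0, 0, 0, -10, 47, -26, 0])

```text
time_s: 7.2
tool_pos: [613.9, 180.5, 293.8]
tool_rot: [-0.001, 1.0, 0.0, 0.0]
force: [0.5, -0.8, 0.1]
width: 0.0
grasp_force: 0.0
```

>>> send_rows(series=[0, 0, 0, 0, 0, 0, 0, 0, 0, 0, 0, 0, 0, 0, 0, 0, 0, 0, 0, 0, 0, 0, 0, 0, 0, 0, 0, 0])

```text
time_s: 7.6
tool_pos: [613.4, 176.6, 292.4]
tool_rot: [-0.0, 1.0, -0.0, -0.001]
force: [-0.4, -0.3, -0.1]
width: 0.4
grasp_force: 0.0
```

```bash
python3 - <<'E'
from h import *
st(); c=cam('wrist','w2')
for P in [(672,209,20),(538,207,20),(389,209,20),(565,335,20)]: print(np.round(proj(c,P)))
E
```

```text
t 7.6 pos [613.4 176.6 292.4] w 0.4 f [-0.4 -0.3 -0.1] gf 0.0
[302. 213.]
[302. 115.]
[306. -11.]
[398. 137.]
```

View pics/w2.png

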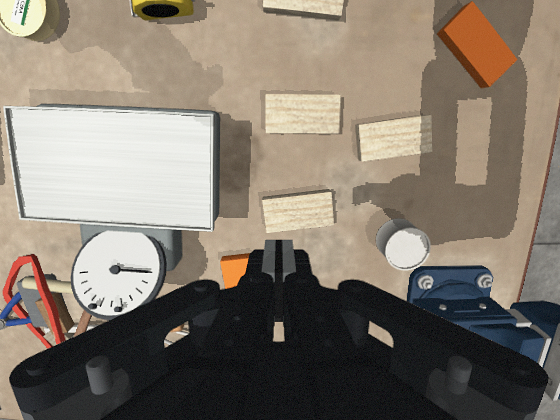

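The wrist view shows blanks at (303,113), (392,137), (299,210) and (303,4, cut off). The pan corners are at (8,107), (219,111), (213,230), (20,217). The needle at (130,269) is at zero.

```bash
cat > b.py <<'E'
from h import *
def blanks(c,z=20,lo=(14,15,175),hi=(32,110,255),amin=600):
    h=cv2.cvtColor(c['img'],cv2.COLOR_RGB2HSV); m=cv2.inRange(h,lo,hi)
    m=cv2.morphologyEx(m,cv2.MORPH_OPEN,np.ones((3,3))); m=cv2.morphologyEx(m,cv2.MORPH_CLOSE,np.ones((5,5)))
    for k in cv2.findContours(m,0,2)[0]:
        if cv2.contourArea(k)<amin: continue
        P=np.array([onz(c,*p,z)[:2] for p in k[:,0].astype(float)],np.float32)
        (cx,cy),(w,l),a=cv2.minAreaRect(P)
        if w>l: w,l,a=l,w,a+90
        x,y,w_,h_=cv2.boundingRect(k)
        if 30<w<75 and 60<l<130: print('centre',round(cx,1),round(cy,1),'size',round(w),round(l),'short-axis deg',round((a+90)%180-90,1),'px',x+w_//2,y+h_//2)
if __name__=='__main__':
    c=cam('wrist')
    blanks(c)
    for u,v in [(8,107),(219,111),(213,230),(20,217)]: print('pan',onz(c,u,v,81).round(1))
    h=cv2.cvtColor(c['img'],cv2.COLOR_RGB2HSV)
    for u,v in [(303,113),(299,210),(392,137),(250,60),(250,240)]: print(h[v,u])
E
python3 b.py
```

```text
pan [ 525.4 -139.3   81. ]
pan [535.1 109.5  81. ]
pan [675.3  95.4  81. ]
pan [ 659.4 -152.3   81. ]
[ 23  41 229]
[ 21  56 226]
[ 24  41 228]
[ 18  59 183]
[ 18  56 182]
```

```bash
sed -i 's/(14,15,175)/(14,15,200)/' b.py; python3 b.py
```

```text
centre 670.9 203.2 size 49 97 short-axis deg 7.0 px 297 212
centre 568.0 325.5 size 49 83 short-axis deg 8.0 px 390 139
centre 536.1 206.3 size 48 97 short-axis deg 0.1 px 302 113
centre 410.7 -153.6 size 43 65 short-axis deg -4.6 px 23 18
pan [ 525.5 -139.3   81. ]
pan [535.2 109.5  81. ]
pan [675.5  95.4  81. ]
pan [ 659.6 -152.3   81. ]
[ 22  45 227]
[ 21  55 226]
[ 22  42 230]
[ 17  62 181]
[ 17  57 184]
```

```bash
python3 - <<'E'
from h import *
o=st(); print(np.round(o['joint_positions'],2)); print(shift([536,206.5,100],0.0))
E
```

```text
t 7.75 pos [613.5 176.8 292.7] w 0.2 f [0.2 0.5 0.1] gf 0.0
[ 0.11  0.39  1.2  -0.    1.55 -1.46]
[array([ 7.74,  2.98, 19.27]), np.float64(-1.57)]
```

>>> send_rows(series=[0, 0, 1.57, 7.7, 3, 19, 8.5, 0, 0, 1.57, 7.7, 3, 19, 8.5, 0, 0, 1.57, 7.7, 3, 19, 8.5, 0, 0, 1.57, 7.7, 3, 19, 8.5, 0, 0, 1.57, 7.7, 3, 19, 8.5, 0, 0, 1.57, 7.7, 3, 19, 8.5, 0, 0, 1.57, 7.7, 3, 19, 8.5, 0, 0, 1.57, 7.7, 3, 19, 8.5, 0, 0, 1.57, 7.7, 3, 19, 8.5, 0, 0, 1.57, 7.7, 3, 19, 8.5, 0, 0, 1.57, 7.7, 3, 19, 8.5, 0, 0, 1.57, 7.7, 3, 19, 8.5])

```text
time_s: 8.95
tool_pos: [536.6, 207.2, 102.9]
tool_rot: [0.707, 0.708, 0.0, 0.0]
force: [-0.1, 0.6, -0.2]
width: 84.9
grasp_force: 0.0
```

```bash
python3 - <<'E'
from h import *
o=st(); print(shift([536,206.5,2],0.0))
c=cam('side')
from b import blanks
blanks(c,amin=150)
E
```

```text
t 8.95 pos [536.6 207.2 102.9] w 84.9 f [-0.1  0.6 -0.2] gf 0.0
[array([-0.07, -0.06, 10.09]), np.float64(0.001)]
```

>>> send_rows(force=50, series=[0, 0, 0, 0, 0, 5, 8.5, 0, 0, 0, 0, 0, 9, 8.5, 0, 0, 0, 0, 0, 10, 8.5, 0, 0, 0, 0, 0, 10, 4, 0, 0, 0, 0, 0, 10, 4, 0, 0, 0, 0, 0, 10, 4, 0, 0, 0, 0, 0, 10, 4, 0, 0, 0, 0, 0, 10, 4, 0, 0, 0, 0, 0, 5, 4, 0, 0, 0, 0, 0, 0, 4, 0, 0, 0, 0, 0, -5, 4, 0, 0, 0, 0, 0, -5, 4])

```text
time_s: 10.2
tool_pos: [541.3, 209.0, 161.6]
tool_rot: [0.706, 0.708, 0.007, 0.005]
force: [1.8, -0.3, -2.2]
width: 48.4
grasp_force: 53.3
```

```bash
python3 - <<'E'
from h import *
o=st(); print('hold',shift([600,66,170],np.pi/2-0.07)); c=cam('wrist','w3')
E
```

```text
t 10.2 pos [541.3 209.  161.6] w 48.4 f [ 1.8 -0.3 -2.2] gf 53.3
hold [array([-14.31,   5.83,  -0.78]), np.float64(-1.497)]
```

View pics/w3.png

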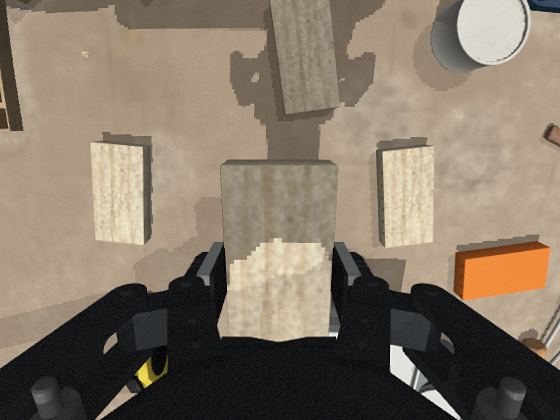

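The blank is held centred between the pads. The other three blanks are undisturbed at (120,193), (407,195) and (305,50).

>>> send_rows(series=[0, 0, -1.5, -14.5, 6, -1, 4, 0, 0, -1.5, -14.5, 6, -1, 4, 0, 0, -1.5, -14.5, 6, -1, 4, 0, 0, -1.5, -14.5, 6, -1, 4, 0, 0, -1.5, -14.5, 6, -1, 4, 0, 0, -1.5, -14.5, 6, -1, 4, 0, 0, -1.5, -14.5, 6, -1, 4, 0, 0, -1.5, -14.5, 6, -1, 4, 0, 0, -1.5, -14.5, 6, -1, 4, 0, 0, -1.5, -14.5, 6, -1, 4, 0, 0, -1.5, -14.5, 6, -1, 4, 0, 0, -1.5, -14.5, 6, -1, 4])

```text
time_s: 11.45
tool_pos: [596.2, 63.1, 161.7]
tool_rot: [0.035, 0.999, 0.0, -0.001]
force: [-0.5, 0.3, -1.0]
width: 48.4
grasp_force: 53.2
```

```bash
python3 - <<'E'
from h import *
o=st(); print('to',shift([604,63,79],np.pi/2-0.07)); c=cam('wrist','w4')
for P in [(525.4,-139.3,81),(535.1,109.5,81)]: print(np.round(proj(c,P)))
E
```

```text
t 11.45 pos [596.2  63.1 161.7] w 48.4 f [-0.5  0.3 -1. ] gf 53.2
to [array([-0.8 ,  0.04,  8.27]), np.float64(-0.001)]
[  5. 140.]
[339. 125.]
```

View pics/w4.png

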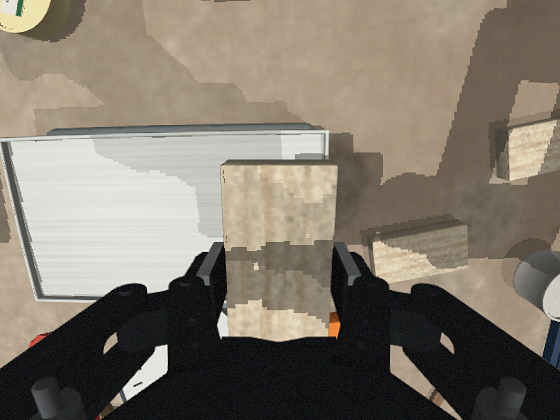

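The held blank hangs over the left end of the pan. The pan corners are at (329,131), (8,141) and (38,299).

```bash
python3 - <<'E'
from h import *
c=cam('wrist')
A,B,C=[onz(c,*p,81)[:2] for p in [(329,131),(8,141),(38,299)]]
print(A,B,C, 'yaw of y',np.degrees(np.arctan2(*(A-B)[::-1])),np.linalg.norm(A-B),np.linalg.norm(C-B))
m=(A+B)/2; y=(A-B)/np.linalg.norm(A-B); x=np.array([y[1],-y[0]]); ce=m+x*70
print('centre',ce); 
for t in (85,0,-85): print(t,(ce+t*y).round(1))
E
```

```text
[539.00847174 102.36322157] [ 526.66691757 -137.1151673 ] [ 660.36705698 -151.21200376] yaw of y 87.04986341560748 239.79618990747622 134.44124395721857
centre [602.7449239  -20.97865225]
85 [607.1  63.9]
0 [602.7 -21. ]
-85 [ 598.4 -105.9]
```

>>> send_rows(series=[0, 0, 0, -1, 0.1, 4, 4, 0, 0, 0, -1, 0.1, 7, 4, 0, 0, 0, -1, 0.1, 8, 4, 0, 0, 0, -1, 0.1, 8.3, 4, 0, 0, 0, -1, 0.1, 8.3, 4, 0, 0, 0, -1, 0.1, 8.3, 4])

```text
time_s: 12.15
tool_pos: [608.1, 63.3, 81.5]
tool_rot: [0.034, 0.999, -0.0, 0.001]
force: [0.6, -0.4, -1.8]
width: 48.8
grasp_force: 53.2
```

>>> send_rows(series=[0, 0, 0, 0, 0, 0.3, 4, 0, 0, 0, 0, 0, 0.6, 4, 0, 0, 0, 0, 0, 0.6, 4])

```text
time_s: 12.45
tool_pos: [607.7, 63.3, 74.4]
tool_rot: [0.034, 0.999, -0.0, 0.001]
force: [1.1, 0.0, 0.1]
width: 48.3
grasp_force: 53.5
```

>>> send_rows(series=[0, 0, 0, 0, 0, 0, 6.6, 0, 0, 0, 0, 0, 0, 6.6, 0, 0, 0, 0, 0, 0, 6.6, 0, 0, 0, 0, 0, -3, 6.6, 0, 0, 0, 0, 0, -7, 6.6, 0, 0, 0, 0, 0, -11, 6.6, 0, 0, 0, 0, 0, -14, 6.6, 0, 0, 0, 0, 0, -14, 6.6])

```text
time_s: 13.25
tool_pos: [609.6, 63.3, 219.4]
tool_rot: [0.034, 0.999, -0.0, 0.005]
force: [0.5, -0.2, 0.7]
width: 66.1
grasp_force: 0.0
```

```bash
python3 - <<'E'
from h import *
from b import blanks
o=st(); c=cam('wrist','w5'); blanks(c)
print(shift([670,204,100],np.radians(7))); c=cam('scene'); blanks(c,amin=150)
E
```

```text
t 13.25 pos [609.6  63.3 219.4] w 66.1 f [ 0.5 -0.2  0.7] gf 0.0
centre 672.2 185.2 size 48 60 short-axis deg 7.6 px 385 229
centre 625.3 60.6 size 60 121 short-axis deg 86.4 px 277 192
centre 567.6 325.0 size 45 62 short-axis deg 79.6 px 510 129
[array([-5.15, 14.45, 11.68]), np.float64(1.381)]
centre 396.0 -148.0 size 72 77 short-axis deg -28.3 px 257 300
centre 387.0 204.2 size 47 90 short-axis deg -5.9 px 204 221
```

View pics/w5.png

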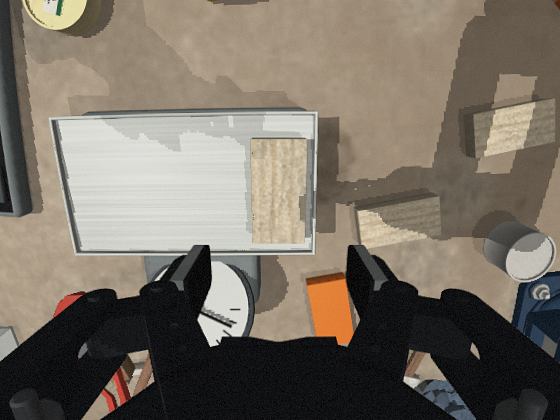

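The first blank lies inside the pan at (278,190), and the next one is at (397,220).

>>> send_rows(series=[0, 0, 0.3, -5.3, 14.6, 2, 8.5, 0, 0, 1.38, -5.3, 14.6, 11.7, 8.5, 0, 0, 1.38, -5.3, 14.6, 11.7, 8.5, 0, 0, 1.38, -5.3, 14.6, 11.7, 8.5, 0, 0, 1.38, -5.3, 14.6, 11.7, 8.5, 0, 0, 1.38, -5.3, 14.6, 11.7, 8.5, 0, 0, 1.38, -5.3, 14.6, 11.7, 8.5, 0, 0, 1.38, -5.3, 14.6, 11.7, 8.5, 0, 0, 1.38, -5.3, 14.6, 11.7, 8.5, 0, 0, 1.38, -5.3, 14.6, 11.7, 8.5, 0, 0, 1.38, -5.3, 14.6, 11.7, 8.5, 0, 0, 1.38, -5.3, 14.6, 11.7, 8.5])

```text
time_s: 14.55
tool_pos: [668.7, 205.3, 95.0]
tool_rot: [0.662, 0.75, -0.001, -0.001]
force: [0.3, 0.2, -0.6]
width: 85.1
grasp_force: 0.0
```

```bash
python3 - <<'E'
from h import *
from b import blanks
o=st(); c=cam('wrist','w6'); blanks(c); print(shift([671,206,2],np.radians(7)))
E
```

```text
t 14.55 pos [668.7 205.3  95. ] w 85.1 f [ 0.3  0.2 -0.6] gf 0.0
centre 670.8 203.4 size 49 96 short-axis deg 6.9 px 282 212
[array([0.04, 0.23, 9.34]), np.float64(0.002)]
```

View pics/w6.png

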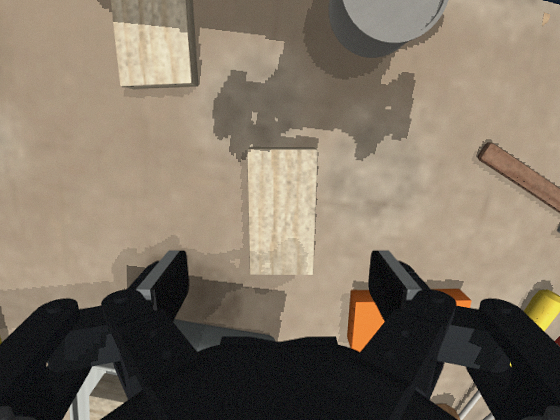

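The blank sits centred between the open fingers at (282,212). The orange look-alike at (400,310) stays clear of the fingers' descent.

>>> send_rows(series=[0, 0, 0, -0.1, 0.2, 4, 8.5, 0, 0, 0, -0.1, 0.2, 8, 8.5, 0, 0, 0, -0.1, 0.2, 9.2, 8.5, 0, 0, 0, -0.1, 0.2, 9.2, 4, 0, 0, 0, -0.1, 0.2, 9.2, 4, 0, 0, 0, -0.1, 0.2, 9.2, 4, 0, 0, 0, -0.1, 0.2, 9.2, 4, 0, 0, 0, -0.1, 0.2, 9.2, 4, 0, 0, 0, -0.1, 0.2, 4, 4, 0, 0, 0, -0.1, 0.2, 0, 4, 0, 0, 0, -0.1, 0.2, -8, 4, 0, 0, 0, -0.1, 0.2, -8, 4])

```text
time_s: 15.8
tool_pos: [673.1, 204.9, 181.8]
tool_rot: [0.662, 0.749, 0.002, 0.002]
force: [0.7, -0.1, -1.4]
width: 48.6
grasp_force: 53.6
```

```bash
python3 - <<'E'
from h import *
o=st(); print(shift([603,-21,180],np.radians(86)))
E
```

```text
t 15.8 pos [673.1 204.9 181.8] w 48.6 f [ 0.7 -0.1 -1.4] gf 53.6
[array([-21.56,  -9.73,   0.13]), np.float64(-1.378)]
```

>>> send_rows(series=[0, 0, -1.38, -21.5, -9.7, 0, 4, 0, 0, -1.38, -21.5, -9.7, 0, 4, 0, 0, -1.38, -21.5, -9.7, 0, 4, 0, 0, -1.38, -21.5, -9.7, 0, 4, 0, 0, -1.38, -21.5, -9.7, 0, 4, 0, 0, -1.38, -21.5, -9.7, 0, 4, 0, 0, -1.38, -21.5, -9.7, 0, 4, 0, 0, -1.38, -21.5, -9.7, 0, 4, 0, 0, -1.38, -21.5, -9.7, 0, 4, 0, 0, -1.38, -21.5, -9.7, 0, 4, 0, 0, -1.38, -21.5, -9.7, 0, 4, 0, 0, -1.38, -21.5, -9.7, 0, 4])

```text
time_s: 17.0
tool_pos: [601.8, -20.5, 176.9]
tool_rot: [0.035, 0.999, -0.0, 0.0]
force: [0.3, -0.3, -2.0]
width: 48.6
grasp_force: 53.5
```

>>> send_rows(series=[0, 0, 0, 0, 0, 4, 4, 0, 0, 0, 0, 0, 8, 4, 0, 0, 0, 0, 0, 9.4, 4, 0, 0, 0, 0, 0, 9.8, 4, 0, 0, 0, 0, 0, 10.2, 4, 0, 0, 0, 0, 0, 10.2, 4])

```text
time_s: 17.6
tool_pos: [603.0, -20.7, 76.1]
tool_rot: [0.034, 0.999, -0.0, 0.001]
force: [-0.4, 0.3, -1.5]
width: 48.3
grasp_force: 53.6
```

>>> send_rows(series=[0, 0, 0, 0, 0, 0.4, 4, 0, 0, 0, 0, 0, 0.7, 4, 0, 0, 0, 0, 0, 0.7, 4])

```text
time_s: 17.9
tool_pos: [603.3, -20.8, 68.7]
tool_rot: [0.034, 0.999, -0.0, 0.002]
force: [1.7, -0.0, 1.9]
width: 48.6
grasp_force: 53.9
```

>>> send_rows(series=[0, 0, 0, 0, 0, 0, 6.6, 0, 0, 0, 0, 0, 0, 6.6, 0, 0, 0, 0, 0, 0, 6.6, 0, 0, 0, 0, 0, -3, 6.6, 0, 0, 0, 0, 0, -7, 6.6, 0, 0, 0, 0, 0, -11, 6.6, 0, 0, 0, 0, 0, -15, 6.6, 0, 0, 0, 0, 0, -15, 6.6])

```text
time_s: 18.7
tool_pos: [605.1, -21.2, 224.5]
tool_rot: [0.034, 0.999, -0.001, 0.006]
force: [0.8, -0.9, 0.6]
width: 66.2
grasp_force: 0.0
```

```bash
python3 - <<'E'
from h import *
from b import blanks
o=st(); c=cam('wrist','w7'); blanks(c); blanks(c,70)
print(shift([567,332,110],np.radians(8))); c=cam('side','s7')
print([h for h in [proj(c,(565,333,20)),proj(c,(389,209,20))]])
blanks(c,amin=150)
E
```

```text
t 18.7 pos [605.1 -21.2 224.5] w 66.2 f [ 0.8 -0.9  0.6] gf 0.0
centre 604.9 -34.4 size 32 90 short-axis deg 87.4 px 268 179
[array([ 6.12, 34.97, 11.05]), np.float64(1.363)]
[(np.float64(283.08521113650795), np.float64(290.65560635327085)), (np.float64(340.0365829141231), np.float64(260.1965553348782))]
centre 8.0 526.8 size 63 124 short-axis deg 36.6 px 507 350
centre 876.2 286.1 size 36 86 short-axis deg -88.6 px 182 277
centre 611.9 -107.2 size 54 106 short-axis deg 84.3 px 275 199
```

View pics/w7.png

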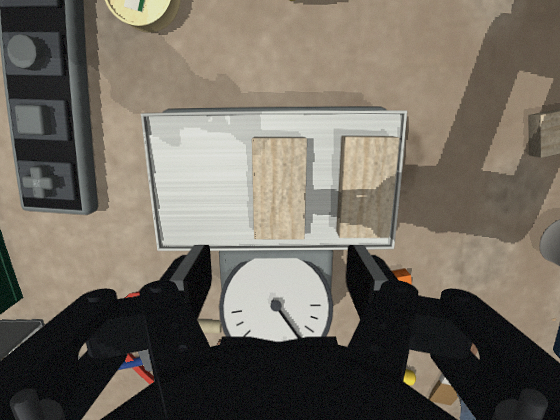

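Two blanks lie side by side on the pan, at (279,188) and (368,187). The needle points from (277,306) towards (303,340), which is about 0.9 rad.

>>> send_rows(series=[0, 0, 1.36, 3.8, 35.3, 6, 8.5, 0, 0, 1.36, 3.8, 35.3, 6, 8.5, 0, 0, 1.36, 3.8, 35.3, 6, 8.5, 0, 0, 1.36, 3.8, 35.3, 6, 8.5, 0, 0, 1.36, 3.8, 35.3, 6, 8.5, 0, 0, 1.36, 3.8, 35.3, 6, 8.5, 0, 0, 1.36, 3.8, 35.3, 6, 8.5, 0, 0, 1.36, 3.8, 35.3, 6, 8.5, 0, 0, 1.36, 3.8, 35.3, 6, 8.5, 0, 0, 1.36, 3.8, 35.3, 6, 8.5, 0, 0, 1.36, 3.8, 35.3, 6, 8.5, 0, 0, 1.36, 3.8, 35.3, 6, 8.5])

```text
time_s: 20.0
tool_pos: [587.2, 333.8, 156.1]
tool_rot: [0.654, 0.756, -0.001, -0.001]
force: [-0.6, -0.3, -0.5]
width: 84.9
grasp_force: 0.0
```

```bash
python3 - <<'E'
from h import *
from b import blanks
o=st(); c=cam('wrist','w8')
for v in (100,130,160,200): print(v); blanks(c,20,(14,15,v),(32,110,255))
h=cv2.cvtColor(c['img'],cv2.COLOR_RGB2HSV); print(np.round(proj(c,(566,334,20))))
u,v=np.int32(proj(c,(566,334,20))); print(h[v-60:v+61:20,u-80:u+81:20,2]); print(h[v-60:v+61:20,u-80:u+81:20,1])
E
```

```text
t 20.0 pos [587.2 333.8 156.1] w 84.9 f [-0.6 -0.3 -0.5] gf 0.0
100
centre 850.1 116.5 size 51 68 short-axis deg 3.6 px 464 398
130
centre 852.5 113.2 size 46 64 short-axis deg -12.6 px 464 398
160
centre 851.3 113.7 size 42 65 short-axis deg -11.2 px 464 398
200
centre 726.6 358.6 size 45 63 short-axis deg -84.3 px 428 190
centre 566.7 333.4 size 48 95 short-axis deg 8.5 px 257 189
[256. 190.]
[[163 165 167 110 110 111 163 160 161]
 [159 164 164 220 217 221 162 158 162]
 [165 167 169 216 222 204 167 160 159]
 [162 169 168 216 208 222 165 166 163]
 [164 164 163 215 220 212 170 170 163]
 [164 164 167 213 220 208 170 160 165]
 [113 146 145 145 147 168 160 168 163]]
[[64 62 69 56 63 67 63 64 65]
 [61 62 64 46 49 46 63 58 65]
 [63 63 69 50 47 51 66 61 64]
 [66 65 64 50 51 44 62 60 66]
 [64 61 63 52 49 49 59 54 56]
 [62 65 61 51 49 53 54 49 51]
 [43 63 65 62 64 58 53 53 52]]
```

>>> send_rows(series=[0, 0, 0, 0.25, -2, 4, 8.5, 0, 0, 0, 0.25, -2, 8, 8.5, 0, 0, 0, 0.25, -2, 12, 8.5, 0, 0, 0, 0.25, -2, 15.3, 8.5, 0, 0, 0, 0.25, -2, 15.3, 8.5, 0, 0, 0, 0.25, -2, 15.3, 4, 0, 0, 0, 0.25, -2, 15.3, 4, 0, 0, 0, 0.25, -2, 15.3, 4, 0, 0, 0, 0.25, -2, 15.3, 4, 0, 0, 0, 0.25, -2, 15.3, 4, 0, 0, 0, 0.25, -2, 10, 4, 0, 0, 0, 0.25, -2, 5, 4])

```text
time_s: 21.25
tool_pos: [566.5, 333.3, 104.8]
tool_rot: [0.655, 0.756, -0.002, -0.001]
force: [0.5, 0.8, -0.8]
width: 48.3
grasp_force: 53.1
```

>>> send_rows(series=[0, 0, 0, 0, 0, -5, 4, 0, 0, 0, 0, 0, -8, 4, 0, 0, 0, 0, 0, -8, 4])

```text
time_s: 21.55
tool_pos: [570.9, 335.2, 192.5]
tool_rot: [0.655, 0.756, 0.006, 0.003]
force: [0.3, 0.2, -1.4]
width: 48.4
grasp_force: 53.2
```

```bash
python3 - <<'E'
from h import *
o=st(); print(shift([599,-104,180],np.radians(86)))
E
```

```text
t 21.55 pos [570.9 335.2 192.5] w 48.4 f [ 0.3  0.2 -1.4] gf 53.2
[array([-43.87,  -3.5 ,   1.08]), np.float64(-1.358)]
```

>>> send_rows(series=[0, 0, -1.36, -43.8, -2.9, 0.5, 4, 0, 0, -1.36, -43.8, -2.9, 0.5, 4, 0, 0, -1.36, -43.8, -2.9, 0.5, 4, 0, 0, -1.36, -43.8, -2.9, 0.5, 4, 0, 0, -1.36, -43.8, -2.9, 0.5, 4, 0, 0, -1.36, -43.8, -2.9, 0.5, 4, 0, 0, -1.36, -43.8, -2.9, 0.5, 4, 0, 0, -1.36, -43.8, -2.9, 0.5, 4, 0, 0, -1.36, -43.8, -2.9, 0.5, 4, 0, 0, -1.36, -43.8, -2.9, 0.5, 4, 0, 0, -1.36, -43.8, -2.9, 0.5, 4, 0, 0, -1.36, -43.8, -2.9, 0.5, 4])

```text
time_s: 22.75
tool_pos: [600.8, -103.2, 179.0]
tool_rot: [0.035, 0.999, 0.001, -0.001]
force: [-0.3, 0.5, -0.6]
width: 48.3
grasp_force: 53.1
```

```bash
python3 - <<'E'
from h import *
o=st(); print(shift([599,-105,72],np.radians(86)))
E
```

```text
t 22.75 pos [ 600.8 -103.2  179. ] w 48.3 f [-0.3  0.5 -0.6] gf 53.1
[array([ 0.15, -0.2 , 10.7 ]), np.float64(-0.001)]
```

>>> send_rows(series=[0, 0, 0, 0.1, -0.1, 4, 4, 0, 0, 0, 0.1, -0.1, 8, 4, 0, 0, 0, 0.1, -0.1, 10, 4, 0, 0, 0, 0.1, -0.1, 10.8, 4, 0, 0, 0, 0.1, -0.1, 11.4, 4, 0, 0, 0, 0.1, -0.1, 11.4, 4])

```text
time_s: 23.35
tool_pos: [600.6, -103.6, 66.3]
tool_rot: [0.034, 0.999, 0.0, 0.0]
force: [-1.0, 1.1, 1.1]
width: 48.3
grasp_force: 53.4
```

Supported by the pan; release, rise, and read the needle.

>>> send_rows(series=[0, 0, 0, 0, 0, 0, 6.6, 0, 0, 0, 0, 0, 0, 6.6, 0, 0, 0, 0, 0, 0, 6.6, 0, 0, 0, 0, 0, -3, 6.6, 0, 0, 0, 0, 0, -7, 6.6, 0, 0, 0, 0, 0, -11, 6.6, 0, 0, 0, 0, 8, -15, 6.6, 0, 0, 0, 0, 8, -15, 6.6, 0, 0, 0, 0, 8, -15, 6.6, 0, 0, 0, 0, 8, -15, 6.6])

```text
time_s: 24.35
tool_pos: [606.2, -24.5, 216.8]
tool_rot: [0.033, 0.999, -0.0, 0.001]
force: [-0.6, -1.2, -0.9]
width: 66.0
grasp_force: 0.0
```

```bash
cat > n.py <<'E'
from h import *
import sys
o=st(); c=cam('wrist',sys.argv[1]); im=c['img']
g=cv2.cvtColor(im,cv2.COLOR_RGB2GRAY)
print('dial hub predicted',np.round(proj(c,(735,-29,95))))
crop=cv2.resize(im[100:400,140:440],(600,600),interpolation=cv2.INTER_CUBIC)[:, :, ::-1]
s=cam('scene')['img'][185:245,315:375]
cv2.imwrite('pics/%s_d.png'%sys.argv[1],np.hstack([crop[:400,:400] if 0 else cv2.resize(crop,(400,400)),cv2.resize(s[:,:,::-1],(400,400),interpolation=cv2.INTER_CUBIC)]))
E
python3 n.py w9
```

```text
t 24.35 pos [606.2 -24.5 216.8] w 66.0 f [-0.6 -1.2 -0.9] gf 0.0
dial hub predicted [283. 322.]
```

View pics/w9_d.png

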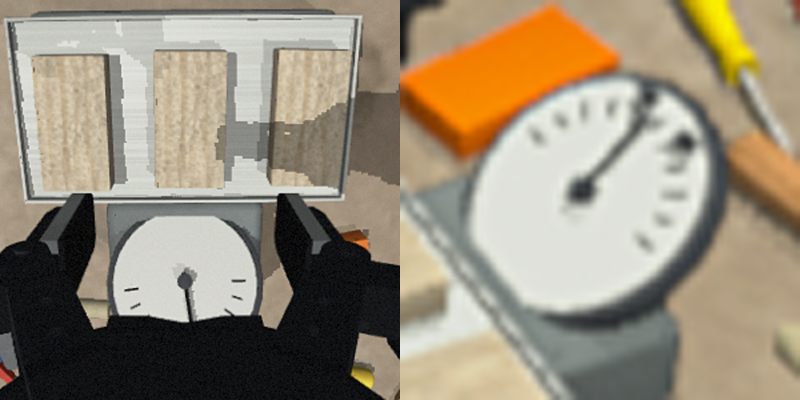

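All three blanks lie flat inside the pan. In the scene crop the needle runs from the hub (582,190) up to (645,107), near the left stud at (650,97). The right stud is at (683,142). I need a sharper angle before recording.

```bash
python3 - <<'E'
from h import *
s=cam('scene'); w=cam('wrist'); d=cam('side')
sp=lambda x,y:(315+(x-400)/6.6667,185+y/6.6667)
wp=lambda x,y:(140+x*.75,100+y*.75)
o1,d1=ray(s,*sp(582,190)); o2,d2=ray(w,*wp(185,281))
t=np.linalg.lstsq(np.c_[d1,-d2],o2-o1,rcond=None)[0]; p1,p2=o1+t[0]*d1,o2+t[1]*d2; H=(p1+p2)/2
print('hub',p1.round(),p2.round())
yaw=np.radians(86.5); L=np.array([np.cos(yaw),np.sin(yaw),0]); X=np.array([np.sin(yaw),-np.cos(yaw),0])
for b in (20,30,40,50):
    b_=np.radians(b); V=X*np.cos(b_)+np.array([0,0,np.sin(b_)]); n=np.cross(L,V)
    def ang(c,p):
        o,r=ray(c,*p); q=o+r*(n@(H-o))/(n@r)-H; return round(float(np.arctan2(q@V,q@L)),3),round(float(np.hypot(q@V,q@L)))
    print(b,'needle scene',ang(s,sp(645,107)),ang(s,sp(612,150)),'wrist',ang(w,wp(190,318)),'studs',ang(s,sp(650,97)),ang(s,sp(683,142)),
     'bottom edge',ang(s,sp(540,312)))
E
```

```text
hub [725. -35.  87.] [724. -35.  86.]
20 needle scene (1.134, 50) (1.13, 24) wrist (1.441, 28) studs (1.114, 56) (1.705, 48) bottom edge (-2.331, 64)
30 needle scene (1.247, 47) (1.243, 23) wrist (1.436, 26) studs (1.225, 52) (1.844, 48) bottom edge (-2.263, 59)
40 needle scene (1.38, 45) (1.376, 22) wrist (1.436, 26) studs (1.357, 50) (1.966, 51) bottom edge (-2.17, 56)
50 needle scene (1.525, 46) (1.521, 22) wrist (1.44, 27) studs (1.502, 50) (2.067, 55) bottom edge (-2.047, 55)
```

```bash
python3 - <<'E'
from h import *
o=st(); print(shift([382.5,-261.5,217],np.radians(90)))
E
```

```text
t 24.6 pos [605.4 -26.  214.8] w 66.0 f [ 0.2 -0.2 -0.4] gf 0.0
[array([ 20.61, -25.04,  -0.18]), np.float64(-0.069)]
```

>>> send_rows(series=[0, 0, -0.07, 20.6, -25, 0, 0, 0, 0, -0.07, 20.6, -25, 0, 0, 0, 0, -0.07, 20.6, -25, 0, 0, 0, 0, -0.07, 20.6, -25, 0, 0, 0, 0, -0.07, 20.6, -25, 0, 0, 0, 0, -0.07, 20.6, -25, 0, 0, 0, 0, -0.07, 20.6, -25, 0, 0, 0, 0, -0.07, 20.6, -25, 0, 0, 0, 0, -0.07, 20.6, -25, 0, 0, 0, 0, -0.07, 20.6, -25, 0, 0])

```text
time_s: 25.6
tool_pos: [383.7, -260.0, 215.6]
tool_rot: [-0.001, 1.0, 0.0, -0.0]
force: [0.3, 0.7, 0.2]
width: -0.0
grasp_force: 0.0
```

```bash
python3 - <<'E'
from h import *
o=st(); print(shift([382.5,-261.5,38.5],np.radians(90)))
# needle recheck in the scene view: dark pixels on the white dial, compared with before
g=cv2.cvtColor(cam('scene','s10')['img'],cv2.COLOR_RGB2GRAY)[190:232,325:365]
k=cv2.findNonZero(cv2.inRange(g,0,110)); 
for a in np.arange(0.9,2.3,.1): pass
s=cam('scene'); H=np.array([724.5,-35,86.5]); yaw=np.radians(86.5); L=np.array([np.cos(yaw),np.sin(yaw),0]); X=np.array([np.sin(yaw),-np.cos(yaw),0]); b=np.radians(45); V=X*np.cos(b)+np.array([0,0,np.sin(b)])
G=cv2.cvtColor(s['img'],cv2.COLOR_RGB2GRAY).astype(np.float32)
for a in np.arange(1.0,2.2,.05):
    P=np.array([proj(s,H+r*(np.cos(a)*L+np.sin(a)*V)) for r in range(12,38,2)],np.float32)
    print(round(a,2),int(cv2.remap(G,P[None,:,0],P[None,:,1],cv2.INTER_LINEAR).mean()),end='; ')
E
```

```text
t 25.6 pos [ 383.7 -260.   215.6] w -0.0 f [0.3 0.7 0.2] gf 0.0
[array([ 0.12, -0.16, 17.71]), np.float64(0.002)]
1.0 229; 1.05 227; 1.1 224; 1.15 219; 1.2 211; 1.25 199; 1.3 181; 1.35 159; 1.4 140; 1.45 133; 1.5 144; 1.55 168; 1.6 196; 1.65 216; 1.7 227; 1.75 232; 1.8 234; 1.85 235; 1.9 235; 1.95 236; 2.0 236; 2.05 236; 2.1 235; 2.15 235; 2.2 235;
```

Both views put the needle at about 1.44, between the studs. Pressing the long key.

>>> send_rows(series=[0, 0, 0, 0, -0.1, 5, 0, 0, 0, 0, 0, -0.1, 10, 0, 0, 0, 0, 0, -0.1, 14, 0, 0, 0, 0, 0, -0.1, 16, 0, 0, 0, 0, 0, -0.1, 16.8, 0, 0, 0, 0, 0, -0.1, 17.3, 0, 0, 0, 0, 0, -0.1, 17.7, 0, 0, 0, 0, 0, -0.1, 17.7, 0, 0, 0, 0, 0, -0.1, 17.7, 0])

```text
time_s: 26.6
tool_pos: [384.1, -261.5, 40.2]
tool_rot: [-0.001, 1.0, -0.001, 0.001]
force: [-0.5, 3.3, 4.7]
width: -0.2
grasp_force: 2.4
```

>>> send_rows(series=[0, 0, 0, 0, 0, 0.2, 0, 0, 0, 0, 0, 0, 0.2, 0, 0, 0, 0, 0, 0, 0.2, 0])

```text
time_s: 26.9
tool_pos: [384.3, -261.6, 39.7]
tool_rot: [-0.001, 1.0, -0.001, 0.001]
force: [-4.7, 7.1, 22.6]
width: -0.1
grasp_force: 11.0
```

>>> send_rows(series=[0, 0, 0, 0, 0, -3, 0, 0, 0, 0, 0, 0, -4, 0, 0, 0, 0, -3.5, -0.5, -4, 0, 0, 0, 0, -6.7, -0.9, -4, 0, 0, 0, 0, -6.7, -0.9, -4, 0, 0, 0, 0, -6.7, -0.9, -1.5, 0, 0, 0, 0, -6.7, -0.9, -0.8, 0, 0, 0, 0, -6.7, -0.9, -0.3, 0, 0, 0, 0, -6.7, -0.9, 0, 0, 0, 0, 0, -6.7, -0.9, 0.1, 0, 0, 0, 0, -6.7, -0.9, 0.1, 0])

```text
time_s: 28.0
tool_pos: [450.1, -270.0, 39.6]
tool_rot: [-0.001, 1.0, -0.0, 0.0]
force: [-7.8, 7.5, 30.8]
width: -0.2
grasp_force: 15.4
```

>>> send_rows(series=[0, 0, 0, 0, 0, -5, 0, 0, 0, 0, 0, 0, -10, 0, 0, 0, 0, 0, 0, -15, 0, 0, 0, 0, 0, 0, -18, 0, 0, 0, 0, 0, 0, -18, 0, 0, 0, 0, 0, 0, -18, 0, 0, 0, 0, 0, 0, -18, 0, 0, 0, 0, 0, 0, -18, 0])

```text
time_s: 28.8
tool_pos: [449.5, -269.6, 214.1]
tool_rot: [-0.001, 1.0, 0.001, -0.001]
force: [0.1, 0.5, -0.5]
width: 0.2
grasp_force: 0.0
```

```bash
python3 - <<'E'
from h import *
st(); s=cam('scene'); H=np.array([724.5,-35,86.5]); yaw=np.radians(86.5); L=np.array([np.cos(yaw),np.sin(yaw),0]); X=np.array([np.sin(yaw),-np.cos(yaw),0]); b=np.radians(45); V=X*np.cos(b)+np.array([0,0,np.sin(b)])
G=cv2.cvtColor(s['img'],cv2.COLOR_RGB2GRAY).astype(np.float32)
r={}
for a in np.arange(0,2.6,.05):
    P=np.array([proj(s,H+q*(np.cos(a)*L+np.sin(a)*V)) for q in range(12,38,2)],np.float32)
    r[round(a,2)]=cv2.remap(G,P[None,:,0],P[None,:,1],cv2.INTER_LINEAR).mean()
print('needle',min(r,key=r.get))
if 1.35<=min(r,key=r.get)<=1.8: print(arm.sign_off())
E
```

```text
t 28.8 pos [ 449.5 -269.6  214.1] w 0.2 f [ 0.1  0.5 -0.5] gf 0.0
needle 1.45
the job is handed in; nothing more can be done
None
```

The job is handed in: all five key presses went fully down in the order asked, three blanks lie on the pan with the needle at about 1.45 rad between the studs, and the fourth blank, the tape measure and both tins were not touched.

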